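# Stack the large heat sinks on the sloped rack

## Task

Put the two large heat sinks (not the small one) on the sloped rack as one pile: one flat on the rack, the other flat on top of it, fins up, both with a side lying squarely up against the rack's backstop.

Things in the scene. Friction and masses are not known exactly. Their poses are not given: they have to be found in the camera images.
- heat_sink_1: one of two alike large finned heat sinks, bare light metal, 40 x 40 mm, 18 mm high, 0.05 kg, on the bench between chassis and rack, fins up. A solid block to the touch; grip it across either pair of sides. Origin: centre of its underside; z up out of the fins, x and y along its sides. (The heat sink of only 30 x 30 x 12 mm is a bystander)
- heat_sink_2: one of two alike large finned heat sinks, bare light metal, 40 x 40 mm, 18 mm high, 0.05 kg, on the bench between chassis and rack, fins up. A solid block to the touch; grip it across either pair of sides. Origin: centre of its underside; z up out of the fins, x and y along its sides. (The heat sink of only 30 x 30 x 12 mm is a bystander)
- sloped_rack: fixed rack on the robot's right: grey stand, dark steel deck 150 mm wide, open at the sides, falling 16 degrees (0.28 rad) away from the robot over 100 mm to a backstop square to it: 4 mm plate, as wide as the deck, 40 mm high (44 with its rubber edge). Deck surface 20 mm over the bench at the backstop, 48 mm at its upper edge. Origin: centre of its foot; x level towards the backstop, z up
- rack_seat (a point): the foot of the rack's backstop: point on the deck's surface, mid-width. x points down the slope into the backstop (deck at x = -0.100 to 0), y along the backstop, z square to the deck, upwards. A heat sink against the backstop has its origin at x = -0.020 here, and z = 0 (lower one) or 0.018 (upper one). Sinks do not slide on the deck by themselves
There are look-alikes about, which are no part of the job. Leave any green, pink or red look-alike of the heat_sink_1 alone.

How it is judged:
At the end, for the whole second after the job is handed in: Both large heat sinks lie still on the rack, fins up, flat to the deck within 8 degrees, a side facing the backstop within 12 degrees and 10 mm, centres within 58 mm of the rack's middle; either one lies on the deck and the other on it, offset at most 15 mm along each side (x of heat_sink_1 in the frame of rack_seat between -0.031 and -0.014 m and y of heat_sink_1 in the frame of rack_seat between -0.058 and 0.058 m and angle between the z axis of each of heat_sink_1, heat_sink_2 and the z axis of rack_seat, either way round below 0.15 rad and (angle between the x axis of heat_sink_1 and the x axis of rack_seat, either way round below 0.21 rad or angle between the y axis of heat_sink_1 and the x axis of rack_seat, either way round below 0.21 rad) and angle between each of heat_sink_1, heat_sink_2's own z axis and vertical below 0.6 rad and linear speed of each of heat_sink_1, heat_sink_2 below 0.01 m/s and x of heat_sink_2 in the frame of rack_seat between -0.031 and -0.014 m and y of heat_sink_2 in the frame of rack_seat between -0.058 and 0.058 m and (angle between the x axis of heat_sink_2 and the x axis of rack_seat, either way round below 0.21 rad or angle between the y axis of heat_sink_2 and the x axis of rack_seat, either way round below 0.21 rad) and ((z of heat_sink_2 in the frame of rack_seat between -0.005 and 0.006 m and z of heat_sink_1 in the frame of rack_seat between 0.013 and 0.025 m and x of heat_sink_1 in the frame of heat_sink_2 between -0.015 and 0.015 m and y of heat_sink_1 in the frame of heat_sink_2 between -0.015 and 0.015 m) or (z of heat_sink_1 in the frame of rack_seat between -0.005 and 0.006 m and z of heat_sink_2 in the frame of rack_seat between 0.013 and 0.025 m and x of heat_sink_2 in the frame of heat_sink_1 between -0.015 and 0.015 m and y of heat_sink_2 in the frame of heat_sink_1 between -0.015 and 0.015 m))); the robot touches nothing.
It also fails if it takes over 58 s, if anything falls off the work surface, if the arm or the gripper's body presses on something with over 40 N, if the wrist force passes 120 N, or if a joint passes its speed limit or range.

## Robot

A 7-joint arm with a two-finger parallel gripper is mounted at the origin on a cart in front of the work surface, level with it; the furniture and walls round the work are solid. World frame = base frame: x ahead of the robot, y to its left, z up, the work surface at z = 0. Lengths are in m, angles in rad, forces in N, time in s.
With the tool pointing down it reaches from about 0.425 to 0.925 m from the base axis. Payload 6.8 kg.
Tool frame: the origin (TCP) lies on the centre line of the jaws, within the pads' length; the fingertips stand 14 mm ahead of it and the grasp point (between the pads) lies 5 mm behind it; z points along the fingers, y is the direction in which the jaws open and shut (so a half turn about z gives the same grasp; the last joint's range is limited). The gripper opens to 85 mm and grips with 20 to 120 N. Pads are 22 mm wide; open, the fingers measure 114 mm over their backs; the gripper's body (76 mm by 85 mm) begins 54 mm behind the grasp point. The pads swing forward as they close: fully open they stand 13 mm farther back than shut.
Start: joints at [-1.448, 0.477, 0.022, 1.555, -0.011, 1.109, -0.083], TCP at [0.154, 0.657, 0.245] pointing down, gripper open.
Joint ranges: [-2.96, 2.96], [-0.34, 2.1], [-1.41, 1.46], [0.24, 2.44], [-1.37, 4.51], [0.17, 1.92], [-2.96, 2.96]. Speed limits (rad/s): [2.39, 2.39, 3.14, 3.14, 3.14, 3.14, 3.14].

## Interface

Orientations are given as a unit quaternion [x, y, z, w].
In Python, from rig import arm gives the robot as it stands. The module is installed in compiled form; this text tells all that it offers.
- The arm moves only by the tool carry_out, never from a script. Its argument "plan" is a list of rows, each an object of numbers: "tx", "ty", "tz": the shift along the tool's x, y, z in m; "wx", "wy", "wz": the turn, a rotation vector about the tool's x, y, z in rad; "claw": the finger opening in m, from 0 to 0.0854. A call has 1 to 12 rows; each row is the pose to reach, as a shift and turn from the pose commanded when the call began, along the tool's axes at that moment; what a row does not reach only later rows make up. A row lasts 1/8 s, in which the tool goes at most 62.5 mm and 10.7 degrees, less where a joint would pass 70% of its speed; a pose out of reach is approached as far as the arm can. A call with a gripper value outside its range is refused whole. The fingers move at their own pace and stop on an object; "force" is the grip in N (left out, the last holds). Time passes only in rows, so rows that repeat a pose let the fingers close. It gives the time, the measured TCP pose, the force and the opening at its end, in the units of the state.
- arm.observe(): the state, without advancing time (a new reading comes with each control period).
- arm.grab_frame(name): name is "side" or "top"; returns a dict with "color" (384x512x3 uint8, red, green, blue), "mtx" (3x3 intrinsics, pixels), "R" (3x3) and "t" (3): a world point X has camera coordinates R X + t. Camera axes: x right, y down, z forward; pixel columns grow to the right and rows downward; lengths in m; the calibration is good to about 2 mm. A picture is of the moment at which its call begins. There is no depth.
- arm.sign_off(): hands the job in, once; it reports no verdict.
Trained networks look in the newest picture that a camera, given by its name, has taken for a name from the list of things; names that differ only in an ending like _2 or _b are one class to them, and where a whole thing is asked for, a point or a joint stands for the part that bears it (a point fixed in the world has none). Each returns a list of dicts, best first, with "confidence" (0 to 1); they miss things now and then, are a little off and sometimes report something else, mostly with a low value. They report only what shows in the picture. A call takes as long as a camera call. They do not tell look-alikes from the thing itself.
- arm.outline_of(camera, label): "pixels" (384x512 bool, what is visible of it).
- arm.tip_of(camera, label): "point" ([x, y, z] in m, in world coordinates, good to about 4 mm: a listed point, or the origin of a listed thing).
The state is a dict: "t": time; "joint_positions": joint angles; "qd": joint speeds; "tau": joint torques, N m; "ee_pos": TCP position; "orientation": TCP orientation; "ft_force": force on the tool from outside, world axes, zero at the start; "torque": the same for the moment, N m; "finger_gap": finger opening in m.
Only numpy, scipy, OpenCV 4.12 (cv2) and the standard library are available. Lean on these libraries where they do the work, as an engineer would, in place of code of your own. Each camera call takes 0.05 s, during which the arm holds its last target. There are 200 camera calls.

## Working session

There is one attempt and no reset: what is moved stays moved. The work goes in short steps, Python scripts to look and compute and a tool call to move; the robot and the scene stay as the last step left them, time stands still between calls to the robot, and variables do not carry over. Pictures are saved under pics/ and viewed, about 8 in all and at most 12, crops included, and the job is handed in when it is done.

Besides the shell and the picture viewer there is one more tool, called after "Emit:" by a JSON object that holds its "op" and its "data", one argument or row to a line. carry_out: Moves the arm, as the interface text tells. Its arguments: {"type":"object","properties":{"plan":{"type":"array","items":{"type":"object","properties":{"tx":{"type":"number"},"ty":{"type":"number"},"tz":{"type":"number"},"wx":{"type":"number"},"wy":{"type":"number"},"wz":{"type":"number"},"claw":{"type":"number"}}}},"force":{"type":"number"}},"required":["plan"]}

```bash
mkdir -p pics; cat > h.py <<'E'
from rig import arm
import numpy as np, cv2
from scipy.spatial.transform import Rotation as Ro
def save(fr,n,crop=None,s=1):
    im=cv2.cvtColor(fr["color"],cv2.COLOR_RGB2BGR)
    if crop: im=im[crop[1]:crop[3],crop[0]:crop[2]]
    cv2.imwrite(f"pics/{n}.png",cv2.resize(im,None,fx=s,fy=s,interpolation=cv2.INTER_CUBIC))
def ray(fr,uv,z):
    R,t=np.array(fr["R"]),np.array(fr["t"]);c=-R.T@t
    d=R.T@np.linalg.inv(fr["mtx"])@np.array([uv[0],uv[1],1.])
    return c+d*(z-c[2])/d[2]
def proj(fr,X):
    p=np.array(fr["mtx"])@(np.array(fr["R"])@np.array(X)+np.array(fr["t"]));return p[:2]/p[2]
def st():
    s=arm.observe();print("t",round(s["t"],3),"p",np.round(s["ee_pos"],4),"q",np.round(s["orientation"],4),"F",np.round(s["ft_force"],1),"gap",round(s["finger_gap"],4),"j",np.round(s["joint_positions"],2));return s
E
python3 - <<'E'
from h import *
np.set_printoptions(suppress=True)
st()
for c in("top","side"):
    f=arm.grab_frame(c);save(f,c+"0",s=1.5);print(c,"cam",np.round(-np.array(f["R"]).T@f["t"],3))
    for l in("heat_sink_1","rack_seat","sloped_rack"):
        for d in arm.tip_of(c,l):print(c,l,np.round(d["point"],4),round(d["confidence"],2),proj(f,d["point"]).round())
    if 1:
        for d in arm.outline_of(c,"heat_sink_1"):
            m=d["pixels"].astype(np.uint8);ys,xs=np.nonzero(m)
            r=cv2.minAreaRect(np.c_[xs,ys].astype(np.float32))
            print(c,"out",round(d["confidence"],2),len(xs),np.round(r[0]),np.round(r[1]),round(r[2]),f["color"][ys,xs].mean(0).round(),"z18:",ray(f,r[0],.018).round(3))
E
```

```text
t 0.0 p [0.1543 0.6565 0.2443] q [ 0.1151  0.9934 -0.0009 -0.    ] F [-0.9 -0.5 -0.1] gap 0.0853 j [-1.45  0.48  0.02  1.56 -0.01  1.11 -0.08]
top cam [ 0.324 -0.289  0.89 ]
top heat_sink_1 [ 0.6032 -0.1199  0.0031] 0.81 [202. 145.]
top heat_sink_1 [ 0.3568 -0.2433  0.002 ] 0.71 [249. 238.]
top heat_sink_1 [ 0.6468 -0.2192 -0.0006] 0.68 [239. 129.]
top heat_sink_1 [ 0.5476 -0.2654 -0.002 ] 0.51 [257. 165.]
top heat_sink_1 [ 0.4524 -0.1975  0.0013] 0.5 [231. 201.]
top rack_seat [ 0.5439 -0.4475  0.0172] 0.67 [328. 163.]
top sloped_rack [ 0.5203 -0.4111 -0.0033] 0.96 [313. 174.]
top out 0.84 298 [250. 238.] [18. 18.] 18 [ 63. 151.  85.] z18: [ 0.356 -0.245  0.018]
top out 0.77 267 [257. 164.] [16. 17.] 31 [179. 113. 137.] z18: [ 0.545 -0.266  0.018]
top out 0.67 252 [232. 199.] [16. 16.] 45 [228. 229. 230.] z18: [ 0.454 -0.202  0.018]
top out 0.65 240 [239. 128.] [16. 15.] 40 [153. 153. 153.] z18: [ 0.643 -0.22   0.018]
top out 0.51 248 [203. 144.] [16. 16.] 34 [136.  36.  35.] z18: [ 0.602 -0.125  0.018]
side cam [ 0.523 -0.919  0.582]
side heat_sink_1 [ 0.3547 -0.2476  0.0006] 0.61 [173. 186.]
side heat_sink_1 [ 0.6037 -0.1269  0.0021] 0.55 [283. 154.]
side heat_sink_1 [ 0.4558 -0.2007  0.0049] 0.54 [220. 172.]
side heat_sink_1 [ 0.6471 -0.221  -0.0039] 0.54 [304. 181.]
side heat_sink_1 [ 0.5448 -0.2674  0.0008] 0.53 [259. 193.]
side rack_seat [ 0.5457 -0.4532  0.0218] 0.78 [261. 254.]
side sloped_rack [ 0.5202 -0.4084  0.0008] 0.68 [247. 242.]
side out 0.9 330 [220. 170.] [17. 23.] 63 [131. 137. 136.] z18: [ 0.457 -0.211  0.018]
side out 0.85 356 [305. 176.] [24. 18.] 27 [137. 141. 136.] z18: [ 0.645 -0.227  0.018]
side out 0.77 264 [283. 150.] [19. 16.] 22 [124.  24.  22.] z18: [ 0.603 -0.131  0.018]
side out 0.65 348 [261. 190.] [22. 18.] 27 [147.  88. 109.] z18: [ 0.547 -0.276  0.018]
side out 0.61 365 [173. 182.] [22. 19.] 18 [27. 98. 47.] z18: [ 0.359 -0.254  0.018]
```

```bash
python3 - <<'E'
from h import *
a=arm.grab_frame("top");b=arm.grab_frame("side")
save(a,"t1",(170,90,370,240),4);save(b,"s1",(150,110,350,260),4)
E
```

```text
(no output)
```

View pics/t1.png

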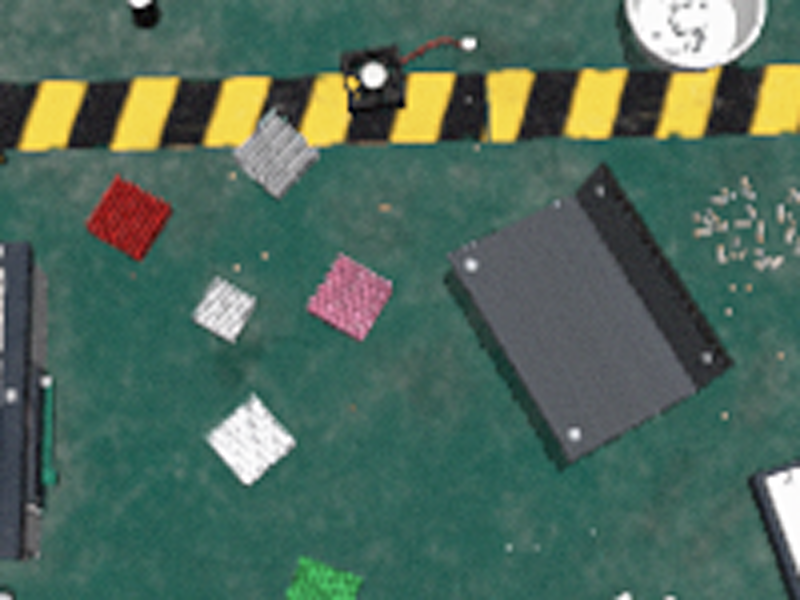

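View pics/s1.png

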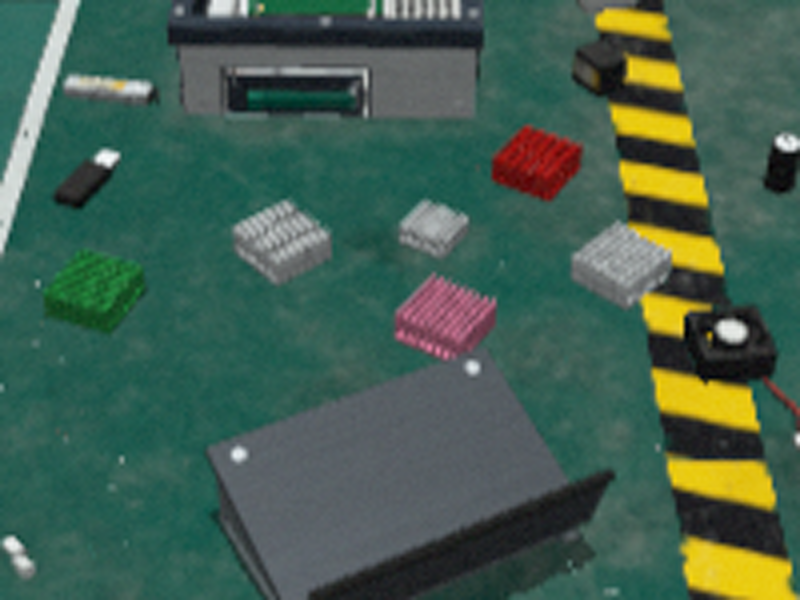

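View pics/top0.png

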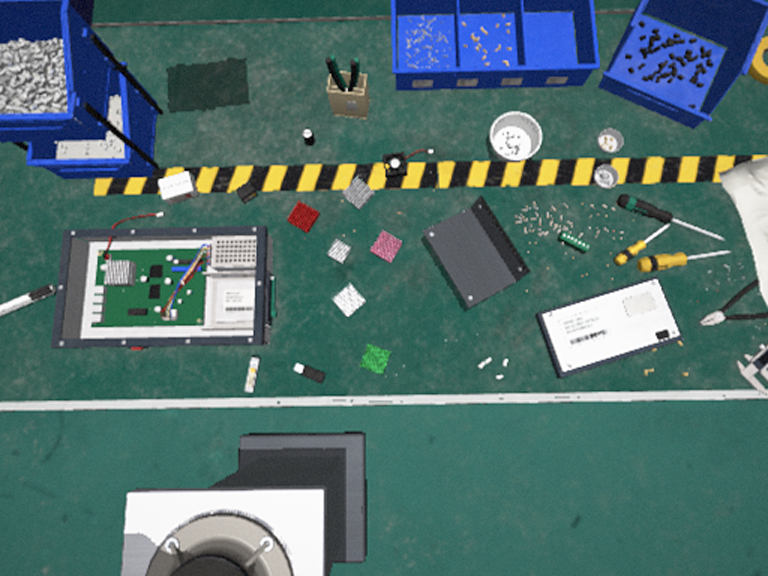

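```bash
cat >> h.py <<'E'
from scipy.optimize import minimize
S=4
def fill(fr,polys,shape=(384,512)):
    m=np.zeros((shape[0]*S,shape[1]*S),np.uint8)
    for P in polys:
        uv=np.array([proj(fr,X) for X in P]);h=cv2.convexHull(np.round((uv+.5)*S).astype(np.int32))
        cv2.fillConvexPoly(m,h,1)
    return m
def fit(model,obs,x0,step):
    # obs: list of (frame, mask)
    big=[(f,cv2.resize(m.astype(np.uint8),None,fx=S,fy=S,interpolation=cv2.INTER_NEAREST)) for f,m in obs]
    def c(p):
        s=0
        for f,m in big:
            q=fill(f,model(p));s+=1-(q&m).sum()/(q|m).sum()
        return s/len(big)
    x0=np.array(x0,float);sim=np.vstack([x0]+[x0+np.eye(len(x0))[i]*step[i] for i in range(len(x0))])
    r=minimize(c,x0,method="Nelder-Mead",options=dict(initial_simplex=sim,maxiter=150));return r.x,r.fun
def box(T,R,x,y,z):
    return [np.array(T)+R@np.array([a,b,c]) for a in x for b in y for c in z]
def Rz(a):return Ro.from_euler('z',a).as_matrix()
def sink(p):return [box([p[0],p[1],0],Rz(p[2]),(-.02,.02),(-.02,.02),(0,.018))]
TILT=np.arctan2(.028,.096)
def seatR(yaw):return Rz(yaw)@Ro.from_euler('y',.28).as_matrix()
def rack(p):
    R=seatR(p[2]);T=[p[0],p[1],.020]
    deck=box(T,R,(-.1,0),(-.075,.075),(0,))
    return [deck+[np.array([q[0],q[1],0]) for q in deck],box(T,R,(0,.004),(-.075,.075),(-.01,.044))]
def near(cam,label,fr,X,tol):
    best=None
    for d in arm.outline_of(cam,label):
        ys,xs=np.nonzero(d["pixels"]);e=np.hypot(*(np.array([xs.mean(),ys.mean()])-proj(fr,X)))
        if e<tol and (best is None or e<best[0]):best=(e,d["pixels"])
    return None if best is None else best[1]
def move(pos,Rt):
    """shift and turn (tool axes) from the present pose to pos,Rt"""
    s=arm.observe();R0=Ro.from_quat(s["orientation"]).as_matrix()
    return (R0.T@(np.array(pos)-s["ee_pos"])).round(4),Ro.from_matrix(R0.T@Rt).as_rotvec().round(4)
def down(yawy):
    "tool pointing down, tool y at world heading yawy"
    y=np.array([np.cos(yawy),np.sin(yawy),0]);z=np.array([0,0,-1.]);return np.c_[np.cross(y,z),y,z]
E
python3 - <<'E'
from h import *
np.set_printoptions(suppress=True)
F={c:arm.grab_frame(c) for c in("top","side")}
for n,l,m,x0,X in(("A","heat_sink_1",sink,[.455,-.2,.8],[.455,-.2,.009]),("B","heat_sink_1",sink,[.645,-.221,.7],[.645,-.221,.009]),("rack","sloped_rack",rack,[.545,-.45,-1.0],[.525,-.42,.03])):
    obs=[]
    for c in F:
        q=near(c,l,F[c],X,25 if n=="rack" else 6)
        if q is None:print(n,c,"none");continue
        obs.append((F[c],q))
        for o in [obs[-1:]]:print(n,c,*[np.round(v,4) for v in fit(m,o,x0,[.01,.01,.2])])
    print(n,"both",*[np.round(v,4) for v in fit(m,obs,x0,[.01,.01,.2])])
st();print(move([.55,.25,.2],down(.42)))
E
```

```text
A top [ 0.4559 -0.2019  0.6732] 0.122
A side [ 0.4558 -0.1982  0.6942] 0.0707
A both [ 0.456  -0.1996  0.6874] 0.1153
B top [ 0.6468 -0.2179  0.8221] 0.163
B side [ 0.6471 -0.2149  0.8591] 0.0557
B both [ 0.6471 -0.2161  0.8951] 0.1224
rack top [ 0.5492 -0.4511 -1.0559] 0.0498
rack side [ 0.5475 -0.4433 -1.0504] 0.0523
rack both [ 0.5472 -0.4475 -1.0728] 0.0741
t 1.0 p [0.1544 0.6571 0.2453] q [ 0.1151  0.9933  0.     -0.    ] F [-0.4 -0.5  0.2] gap 0.0853 j [-1.45  0.48  0.02  1.56 -0.01  1.11 -0.08]
(array([-0.4783, -0.3058,  0.0453]), array([ 0.  , -0.  ,  0.92]))
```

Emit:
{"op": "carry_out", "data": {
  "plan": [
    {"tx": -0.48,"ty": -0.305,"tz": 0.045,"wz": 0.65,"claw": 0.058},
    {"tx": -0.48,"ty": -0.305,"tz": 0.045,"wz": 0.65,"claw": 0.058},
    {"tx": -0.48,"ty": -0.305,"tz": 0.045,"wz": 0.65,"claw": 0.058},
    {"tx": -0.48,"ty": -0.305,"tz": 0.045,"wz": 0.65,"claw": 0.058},
    {"tx": -0.48,"ty": -0.305,"tz": 0.045,"wz": 0.65,"claw": 0.058},
    {"tx": -0.48,"ty": -0.305,"tz": 0.045,"wz": 0.65,"claw": 0.058},
    {"tx": -0.48,"ty": -0.305,"tz": 0.045,"wz": 0.65,"claw": 0.058},
    {"tx": -0.48,"ty": -0.305,"tz": 0.045,"wz": 0.65,"claw": 0.058},
    {"tx": -0.48,"ty": -0.305,"tz": 0.045,"wz": 0.65,"claw": 0.058},
    {"tx": -0.48,"ty": -0.305,"tz": 0.045,"wz": 0.65,"claw": 0.058},
    {"tx": -0.48,"ty": -0.305,"tz": 0.045,"wz": 0.65,"claw": 0.058},
    {"tx": -0.48,"ty": -0.305,"tz": 0.045,"wz": 0.65,"claw": 0.058}
  ]
}}

```text
validation failed for argument at $.pl...
```

```bash
python3 - <<'E'
from h import *
st();print(move([.456,-.2,.08],down(.687)))
E
```

```text
t 1.0 p [0.1544 0.6571 0.2453] q [ 0.1151  0.9933  0.     -0.    ] F [-0.4 -0.5  0.2] gap 0.0853 j [-1.45  0.48  0.02  1.56 -0.01  1.11 -0.08]
(array([-0.4897, -0.7654,  0.1653]), array([ 0.   , -0.   ,  0.653]))
```

Emit:
{"op": "carry_out", "data": {
  "plan": [
    {"tx": -0.48,"ty": -0.305,"tz": 0.045,"wx": 0,"wy": 0,"wz": 0.65,"claw": 0.058},
    {"tx": -0.48,"ty": -0.305,"tz": 0.045,"wx": 0,"wy": 0,"wz": 0.65,"claw": 0.058},
    {"tx": -0.48,"ty": -0.305,"tz": 0.045,"wx": 0,"wy": 0,"wz": 0.65,"claw": 0.058},
    {"tx": -0.48,"ty": -0.305,"tz": 0.045,"wx": 0,"wy": 0,"wz": 0.65,"claw": 0.058},
    {"tx": -0.48,"ty": -0.305,"tz": 0.045,"wx": 0,"wy": 0,"wz": 0.65,"claw": 0.058},
    {"tx": -0.48,"ty": -0.305,"tz": 0.045,"wx": 0,"wy": 0,"wz": 0.65,"claw": 0.058},
    {"tx": -0.48,"ty": -0.305,"tz": 0.045,"wx": 0,"wy": 0,"wz": 0.65,"claw": 0.058},
    {"tx": -0.48,"ty": -0.305,"tz": 0.045,"wx": 0,"wy": 0,"wz": 0.65,"claw": 0.058},
    {"tx": -0.48,"ty": -0.305,"tz": 0.045,"wx": 0,"wy": 0,"wz": 0.65,"claw": 0.058},
    {"tx": -0.48,"ty": -0.305,"tz": 0.045,"wx": 0,"wy": 0,"wz": 0.65,"claw": 0.058},
    {"tx": -0.48,"ty": -0.305,"tz": 0.045,"wx": 0,"wy": 0,"wz": 0.65,"claw": 0.058},
    {"tx": -0.48,"ty": -0.305,"tz": 0.045,"wx": 0,"wy": 0,"wz": 0.65,"claw": 0.058}
  ],
  "force": 40
}}

```text
t: 2.5
ee_pos: [0.5507, 0.2524, 0.2003]
orientation: [0.425, 0.905, 0.0, -0.001]
ft_force: [0.1, -0.1, 0.1]
finger_gap: 0.0581
```

```bash
python3 - <<'E'
from h import *
st();print(move([.456,-.2,.08],down(.687)))
E
```

```text
t 2.5 p [0.5507 0.2524 0.2003] q [ 4.250e-01  9.052e-01  3.000e-04 -5.000e-04] F [ 0.1 -0.1  0.1] gap 0.0581 j [-0.77  0.42  0.31  1.79 -0.15  0.96  0.3 ]
(array([-0.2878, -0.3619,  0.1199]), array([ 0.    , -0.0012,  0.0059]))
```

Emit:
{"op": "carry_out", "data": {
  "plan": [
    {"tx": -0.288,"ty": -0.362,"tz": 0,"wx": 0,"wy": 0,"wz": 0.006,"claw": 0.058},
    {"tx": -0.288,"ty": -0.362,"tz": 0,"wx": 0,"wy": 0,"wz": 0.006,"claw": 0.058},
    {"tx": -0.288,"ty": -0.362,"tz": 0,"wx": 0,"wy": 0,"wz": 0.006,"claw": 0.058},
    {"tx": -0.288,"ty": -0.362,"tz": 0,"wx": 0,"wy": 0,"wz": 0.006,"claw": 0.058},
    {"tx": -0.288,"ty": -0.362,"tz": 0,"wx": 0,"wy": 0,"wz": 0.006,"claw": 0.058},
    {"tx": -0.288,"ty": -0.362,"tz": 0,"wx": 0,"wy": 0,"wz": 0.006,"claw": 0.058},
    {"tx": -0.288,"ty": -0.362,"tz": 0,"wx": 0,"wy": 0,"wz": 0.006,"claw": 0.058},
    {"tx": -0.288,"ty": -0.362,"tz": 0.06,"wx": 0,"wy": 0,"wz": 0.006,"claw": 0.058},
    {"tx": -0.288,"ty": -0.362,"tz": 0.12,"wx": 0,"wy": 0,"wz": 0.006,"claw": 0.058},
    {"tx": -0.288,"ty": -0.362,"tz": 0.12,"wx": 0,"wy": 0,"wz": 0.006,"claw": 0.058},
    {"tx": -0.288,"ty": -0.362,"tz": 0.12,"wx": 0,"wy": 0,"wz": 0.006,"claw": 0.058}
  ]
}}

```text
t: 3.88
ee_pos: [0.4575, -0.2014, 0.082]
orientation: [0.428, 0.904, 0.0, 0.001]
ft_force: [1.7, 0.2, 0.3]
finger_gap: 0.0577
```

```bash
python3 - <<'E'
from h import *
st();print(move([.456,-.2,.014],down(.687)))
a=arm.grab_frame("side");save(a,"s2",(170,110,300,220),5)
E
```

```text
t 3.875 p [ 0.4575 -0.2014  0.082 ] q [4.281e-01 9.037e-01 4.000e-04 9.000e-04] F [1.7 0.2 0.3] gap 0.0577 j [-0.05  0.45  0.42  2.13 -0.32  0.62  1.28]
(array([ 0.0021, -0.0004,  0.068 ]), array([ 0.0015,  0.0012, -0.0011]))
```

View pics/s2.png

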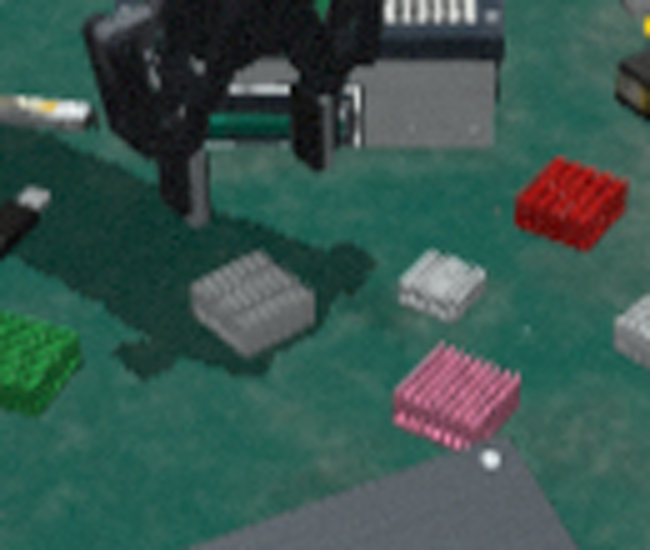

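The fingers hang over heat sink A (full-frame about 220,170), opening along its side direction, and the small sink lies clear at about (258,166). I go down and grip.

Emit:
{"op": "carry_out", "data": {
  "plan": [
    {"tx": 0.001,"ty": 0,"tz": 0.03,"wx": 0,"wy": 0,"wz": 0,"claw": 0.058},
    {"tx": 0.001,"ty": 0,"tz": 0.055,"wx": 0,"wy": 0,"wz": 0,"claw": 0.058},
    {"tx": 0.001,"ty": 0,"tz": 0.066,"wx": 0,"wy": 0,"wz": 0,"claw": 0.058},
    {"tx": 0.001,"ty": 0,"tz": 0.066,"wx": 0,"wy": 0,"wz": 0,"claw": 0.058},
    {"tx": 0.001,"ty": 0,"tz": 0.066,"wx": 0,"wy": 0,"wz": 0,"claw": 0.03},
    {"tx": 0.001,"ty": 0,"tz": 0.066,"wx": 0,"wy": 0,"wz": 0,"claw": 0.03},
    {"tx": 0.001,"ty": 0,"tz": 0.066,"wx": 0,"wy": 0,"wz": 0,"claw": 0.03},
    {"tx": 0.001,"ty": 0,"tz": 0.066,"wx": 0,"wy": 0,"wz": 0,"claw": 0.03},
    {"tx": 0.001,"ty": 0,"tz": 0.066,"wx": 0,"wy": 0,"wz": 0,"claw": 0.03}
  ],
  "force": 40
}}

```text
t: 5.05
ee_pos: [0.4565, -0.2016, 0.0158]
orientation: [0.429, 0.903, 0.0, 0.001]
ft_force: [-0.7, 0.7, 6.7]
finger_gap: 0.0395
```

```bash
cat >> h.py <<'E'
SEAT=np.array([.547,-.448,.020]);YAW=-1.06
def place(x,h,zoff,y=0):
    "TCP pose for a sink whose underside is zoff below the TCP, at seat x,y, underside h over the deck"
    R=seatR(YAW);p=SEAT+R@np.array([x,y,h+zoff])
    ty=R[:,1];tz=-R[:,2];return p,np.c_[np.cross(ty,tz),ty,tz]
E
python3 - <<'E'
from h import *
s=st();print(place(-.022,.06,s["ee_pos"][2]))
p,R=place(-.022,.06,s["ee_pos"][2])
d,w=move(p,R);print(d,w)
E
```

```text
t 5.05 p [ 0.4565 -0.2016  0.0158] q [4.290e-01 9.033e-01 4.000e-04 1.200e-03] F [-0.7  0.7  6.7] gap 0.0395 j [ 0.02  0.57  0.34  2.15 -0.4   0.48  1.35]
(array([ 0.54690303, -0.44782697,  0.09891779]), array([[-0.46983317,  0.87235548, -0.13510256],
       [ 0.83838198,  0.48887208,  0.24108037],
       [ 0.27635565,  0.        , -0.96105544]]))
[-0.2481 -0.0854 -0.0828] [-0.0224  0.2809  0.1724]
```

Emit:
{"op": "carry_out", "data": {
  "plan": [
    {"tx": 0,"ty": 0,"tz": -0.03,"wx": 0,"wy": 0,"wz": 0,"claw": 0.03},
    {"tx": 0,"ty": 0,"tz": -0.08,"wx": 0,"wy": 0,"wz": 0,"claw": 0.03},
    {"tx": 0,"ty": 0,"tz": -0.13,"wx": 0,"wy": 0,"wz": 0,"claw": 0.03},
    {"tx": -0.05,"ty": -0.02,"tz": -0.13,"wx": -0.006,"wy": 0.08,"wz": 0.05,"claw": 0.03},
    {"tx": -0.1,"ty": -0.04,"tz": -0.13,"wx": -0.012,"wy": 0.16,"wz": 0.1,"claw": 0.03},
    {"tx": -0.15,"ty": -0.06,"tz": -0.13,"wx": -0.018,"wy": 0.24,"wz": 0.14,"claw": 0.03},
    {"tx": -0.2,"ty": -0.075,"tz": -0.13,"wx": -0.022,"wy": 0.281,"wz": 0.172,"claw": 0.03},
    {"tx": -0.248,"ty": -0.085,"tz": -0.11,"wx": -0.022,"wy": 0.281,"wz": 0.172,"claw": 0.03},
    {"tx": -0.248,"ty": -0.085,"tz": -0.083,"wx": -0.022,"wy": 0.281,"wz": 0.172,"claw": 0.03},
    {"tx": -0.248,"ty": -0.085,"tz": -0.083,"wx": -0.022,"wy": 0.281,"wz": 0.172,"claw": 0.03},
    {"tx": -0.248,"ty": -0.085,"tz": -0.083,"wx": -0.022,"wy": 0.281,"wz": 0.172,"claw": 0.03}
  ]
}}

```text
t: 6.42
ee_pos: [0.5467, -0.447, 0.0988]
orientation: [0.5, 0.855, 0.07, -0.121]
ft_force: [0.4, 0.4, -0.4]
finger_gap: 0.0385
```

```bash
python3 - <<'E'
from h import *
s=st()
p,R=place(-.022,.0,.0158)
d,w=move(p,R);print(d,w)
b=arm.grab_frame("side");save(b,"s3",(190,140,350,260),5)
E
```

```text
t 6.425 p [ 0.5467 -0.447   0.0988] q [ 0.5003  0.8545  0.0699 -0.1211] F [ 0.4  0.4 -0.4] gap 0.0385 j [ 0.37  0.86  0.48  1.37 -0.46  1.29  1.46]
[-0.0008 -0.0001  0.0597] [-0.002  -0.0006  0.0004]
```

View pics/s3.png

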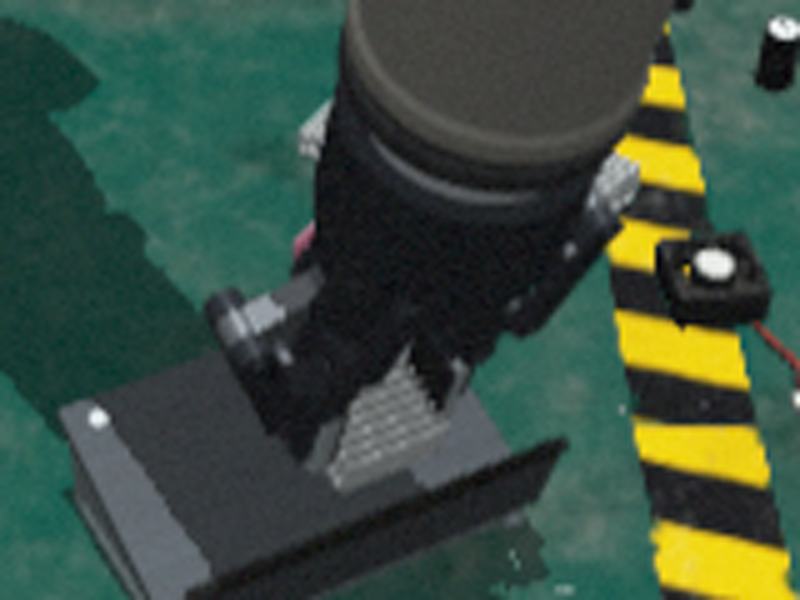

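```bash
python3 - <<'E'
from h import *
s=st();f=arm.grab_frame("side")
R=Ro.from_quat(s["orientation"]).as_matrix();p=np.array(s["ee_pos"])
Rs=np.c_[-R[:,0],R[:,1],-R[:,2]]
B=np.array(box(p-Rs[:,2]*.0158,Rs,(-.02,.02),(-.02,.02),(0,.018)))
K=9;x0,y0=250,195
im=cv2.resize(cv2.cvtColor(f["color"],cv2.COLOR_RGB2BGR)[y0:y0+60,x0-10:x0+70],None,fx=K,fy=K,interpolation=cv2.INTER_CUBIC)
raw=im.copy()
uv=[tuple(np.round((proj(f,q)+.5-[x0-10,y0])*K).astype(int)) for q in B]
for i in range(8):
    for k in(1,2,4):
        if i&k==0:cv2.line(im,tuple(map(int,uv[i])),tuple(map(int,uv[i|k])),(0,255,255) if 0 else ((0,0,255) if (i&1) else (0,255,255)),1)
cv2.imwrite("pics/s4.png",im)
E
```

```text
t 6.475 p [ 0.5469 -0.4472  0.0992] q [ 0.5003  0.8546  0.0698 -0.1206] F [ 0.1 -0.7 -0.8] gap 0.0392 j [ 0.37  0.86  0.48  1.37 -0.46  1.29  1.46]
```

View pics/s4.png

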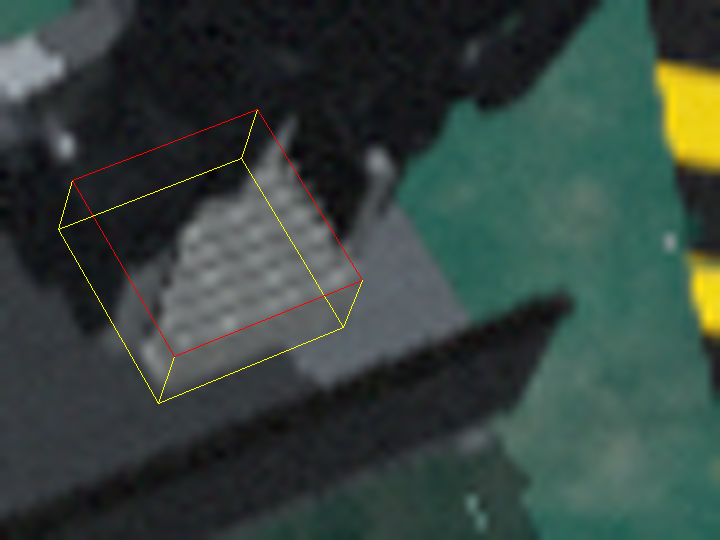

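Emit:
{"op": "carry_out", "data": {
  "plan": [
    {"tx": 0.008,"ty": 0,"tz": 0.02,"wx": 0,"wy": 0,"wz": 0,"claw": 0.03},
    {"tx": 0.008,"ty": 0,"tz": 0.045,"wx": 0,"wy": 0,"wz": 0,"claw": 0.03},
    {"tx": 0.008,"ty": 0,"tz": 0.055,"wx": 0,"wy": 0,"wz": 0,"claw": 0.03},
    {"tx": 0.008,"ty": 0,"tz": 0.057,"wx": 0,"wy": 0,"wz": 0,"claw": 0.03},
    {"tx": 0.008,"ty": 0,"tz": 0.057,"wx": 0,"wy": 0,"wz": 0,"claw": 0.03}
  ]
}}

```text
t: 7.15
ee_pos: [0.5351, -0.4275, 0.0458]
orientation: [0.501, 0.854, 0.07, -0.121]
ft_force: [0.3, -0.4, 0.3]
finger_gap: 0.039
```

```bash
python3 - <<'E'
from h import *
s=st()
R=Ro.from_quat(s["orientation"]).as_matrix();print("F tool",(R.T@s["ft_force"]).round(1))
d,w=move(*place(-.022,.0,.0158));print(d,w)
E
```

```text
t 7.15 p [ 0.5351 -0.4275  0.0458] q [ 0.5005  0.8544  0.0697 -0.1209] F [ 0.3 -0.4  0.3] gap 0.039 j [ 0.36  0.89  0.45  1.46 -0.48  1.18  1.48]
F tool [-0.4  0.1 -0.5]
[-0.0079  0.0003  0.0024] [-0.0019  0.     -0.0002]
```

Emit:
{"op": "carry_out", "data": {
  "plan": [
    {"tx": 0,"ty": 0,"tz": 0.002,"wx": 0,"wy": 0,"wz": 0,"claw": 0.03},
    {"tx": 0,"ty": 0,"tz": 0.003,"wx": 0,"wy": 0,"wz": 0,"claw": 0.03},
    {"tx": 0,"ty": 0,"tz": 0.003,"wx": 0,"wy": 0,"wz": 0,"claw": 0.03}
  ]
}}

```text
t: 7.52
ee_pos: [0.5347, -0.427, 0.0434]
orientation: [0.501, 0.854, 0.07, -0.121]
ft_force: [-1.1, -0.6, 6.3]
finger_gap: 0.0392
```

```bash
python3 - <<'E'
from h import *
s=st()
R=Ro.from_quat(s["orientation"]).as_matrix();print("F tool",(R.T@s["ft_force"]).round(1))
d,w=move(*place(-.022,.0,.0158));print(d,w)
E
```

```text
t 7.525 p [ 0.5347 -0.427   0.0434] q [ 0.5006  0.8544  0.0698 -0.1207] F [-1.1 -0.6  6.3] gap 0.0392 j [ 0.36  0.89  0.45  1.46 -0.48  1.17  1.48]
F tool [ 1.7 -1.3 -6. ]
[-0.0078  0.0004 -0.    ] [-0.0015  0.0003 -0.0003]
```

Emit:
{"op": "carry_out", "data": {
  "plan": [
    {"tx": -0.003,"ty": 0,"tz": -0.0005,"wx": 0,"wy": 0,"wz": 0,"claw": 0.03},
    {"tx": -0.006,"ty": 0,"tz": -0.0005,"wx": 0,"wy": 0,"wz": 0,"claw": 0.03},
    {"tx": -0.008,"ty": 0,"tz": -0.0005,"wx": 0,"wy": 0,"wz": 0,"claw": 0.03},
    {"tx": -0.008,"ty": 0,"tz": -0.0005,"wx": 0,"wy": 0,"wz": 0,"claw": 0.03}
  ]
}}

```text
t: 8.02
ee_pos: [0.5385, -0.4336, 0.0412]
orientation: [0.501, 0.854, 0.07, -0.121]
ft_force: [-0.6, -0.4, 6.2]
finger_gap: 0.0386
```

```bash
python3 - <<'E'
from h import *
s=st()
R=Ro.from_quat(s["orientation"]).as_matrix();print("F tool",(R.T@s["ft_force"]).round(1))
d,w=move(*place(-.022,.0,.0158));print(d,w)
f=arm.grab_frame("top");save(f,"t5",(270,120,370,200),8)
E
```

```text
t 8.025 p [ 0.5385 -0.4336  0.0412] q [ 0.5006  0.8543  0.0699 -0.121 ] F [-0.6 -0.4  6.2] gap 0.0386 j [ 0.37  0.9   0.45  1.44 -0.48  1.18  1.48]
F tool [ 1.7 -0.7 -6. ]
[ 0.0001  0.0004 -0.    ] [-0.0016 -0.0005 -0.0003]
```

View pics/t5.png

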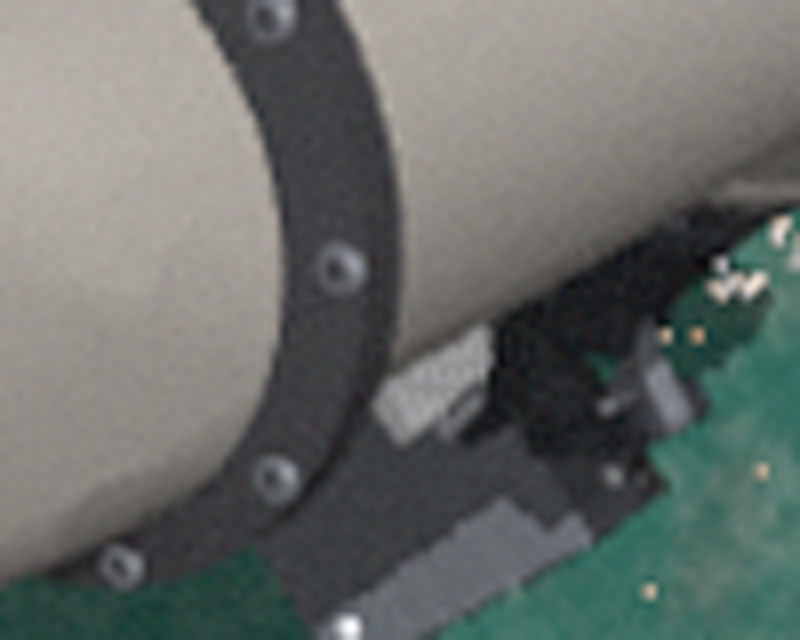

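The top view is mostly hidden by the arm, but the sink (about 325,168 full-frame) sits on the deck between the pads. I creep on to feel the backstop.

Emit:
{"op": "carry_out", "data": {
  "plan": [
    {"tx": -0.001,"ty": 0,"tz": 0,"wx": 0,"wy": 0,"wz": 0,"claw": 0.03},
    {"tx": -0.002,"ty": 0,"tz": 0,"wx": 0,"wy": 0,"wz": 0,"claw": 0.03},
    {"tx": -0.003,"ty": 0,"tz": 0,"wx": 0,"wy": 0,"wz": 0,"claw": 0.03},
    {"tx": -0.003,"ty": 0,"tz": 0,"wx": 0,"wy": 0,"wz": 0,"claw": 0.03}
  ]
}}

```text
t: 8.57
ee_pos: [0.5396, -0.4357, 0.0405]
orientation: [0.501, 0.854, 0.07, -0.122]
ft_force: [-1.4, 1.9, 7.6]
finger_gap: 0.0387
```

```bash
cat >> h.py <<'E'
def ft():
    s=st();R=Ro.from_quat(s["orientation"]).as_matrix();print("F tool",(R.T@s["ft_force"]).round(1))
    Rs=seatR(YAW);print("seat frame TCP",(Rs.T@(np.array(s["ee_pos"])-SEAT)).round(4));return s
E
python3 -c "
from h import *
ft()"
```

```text
t 8.575 p [ 0.5396 -0.4357  0.0405] q [ 0.5005  0.8543  0.0702 -0.1215] F [-1.4  1.9  7.6] gap 0.0387 j [ 0.37  0.91  0.45  1.43 -0.48  1.19  1.48]
F tool [ 4.4 -0.3 -6.7]
seat frame TCP [-0.0195 -0.0004  0.0158]
```

Emit:
{"op": "carry_out", "data": {
  "plan": [
    {"tx": -0.002,"ty": 0,"tz": 0,"wx": 0,"wy": 0,"wz": 0,"claw": 0.03},
    {"tx": -0.002,"ty": 0,"tz": 0,"wx": 0,"wy": 0,"wz": 0,"claw": 0.03}
  ]
}}

```text
t: 8.82
ee_pos: [0.5397, -0.4358, 0.0405]
orientation: [0.5, 0.854, 0.071, -0.123]
ft_force: [-5.8, 5.6, 13.9]
finger_gap: 0.0391
```

```bash
python3 -c "
from h import *
ft()"
```

```text
t 8.825 p [ 0.5397 -0.4358  0.0405] q [ 0.5004  0.854   0.0713 -0.1234] F [-5.8  5.6 13.9] gap 0.0391 j [ 0.38  0.91  0.45  1.43 -0.48  1.19  1.48]
F tool [ 11.3  -2.4 -11.2]
seat frame TCP [-0.0193 -0.0004  0.0158]
```

Emit:
{"op": "carry_out", "data": {
  "plan": [
    {"tx": 0.0015,"ty": 0,"tz": 0,"wx": 0,"wy": 0,"wz": 0,"claw": 0.03},
    {"tx": 0.0015,"ty": 0,"tz": 0,"wx": 0,"wy": 0,"wz": 0,"claw": 0.058},
    {"tx": 0.0015,"ty": 0,"tz": 0,"wx": 0,"wy": 0,"wz": 0,"claw": 0.058},
    {"tx": 0.0015,"ty": 0,"tz": 0,"wx": 0,"wy": 0,"wz": 0,"claw": 0.058},
    {"tx": 0.0015,"ty": 0,"tz": 0,"wx": 0,"wy": 0,"wz": 0,"claw": 0.058},
    {"tx": 0.0015,"ty": 0,"tz": -0.03,"wx": 0,"wy": 0,"wz": 0,"claw": 0.058},
    {"tx": 0.0015,"ty": 0,"tz": -0.08,"wx": 0,"wy": 0,"wz": 0,"claw": 0.058},
    {"tx": 0.0015,"ty": 0,"tz": -0.12,"wx": 0,"wy": 0,"wz": 0,"claw": 0.058},
    {"tx": 0.0015,"ty": 0,"tz": -0.12,"wx": 0,"wy": 0,"wz": 0,"claw": 0.058}
  ]
}}

```text
t: 9.95
ee_pos: [0.5575, -0.4673, 0.1584]
orientation: [0.501, 0.855, 0.069, -0.118]
ft_force: [0.5, -0.1, -0.0]
finger_gap: 0.0579
```

```bash
python3 -c "
from h import *
ft();print(move([.647,-.217,.1],down(.86)))"
```

```text
t 9.95 p [ 0.5575 -0.4673  0.1584] q [ 0.5008  0.8547  0.069  -0.1181] F [ 0.5 -0.1 -0. ] gap 0.0579 j [ 0.39  0.83  0.5   1.28 -0.44  1.4   1.44]
F tool [-0.3  0.4 -0.1]
seat frame TCP [-0.0171 -0.0003  0.1391]
(array([0.1523, 0.2005, 0.1034]), array([ 0.0475, -0.2717, -0.3471]))
```

Emit:
{"op": "carry_out", "data": {
  "plan": [
    {"tx": 0.036,"ty": 0.05,"tz": 0.0,"wx": 0.012,"wy": -0.068,"wz": -0.087,"claw": 0.058},
    {"tx": 0.075,"ty": 0.1,"tz": 0.03,"wx": 0.024,"wy": -0.136,"wz": -0.174,"claw": 0.058},
    {"tx": 0.112,"ty": 0.15,"tz": 0.06,"wx": 0.036,"wy": -0.204,"wz": -0.26,"claw": 0.058},
    {"tx": 0.152,"ty": 0.2,"tz": 0.103,"wx": 0.0475,"wy": -0.272,"wz": -0.347,"claw": 0.058},
    {"tx": 0.152,"ty": 0.2,"tz": 0.103,"wx": 0.0475,"wy": -0.272,"wz": -0.347,"claw": 0.058},
    {"tx": 0.152,"ty": 0.2,"tz": 0.103,"wx": 0.0475,"wy": -0.272,"wz": -0.347,"claw": 0.058},
    {"tx": 0.152,"ty": 0.2,"tz": 0.103,"wx": 0.0475,"wy": -0.272,"wz": -0.347,"claw": 0.058},
    {"tx": 0.152,"ty": 0.2,"tz": 0.103,"wx": 0.0475,"wy": -0.272,"wz": -0.347,"claw": 0.058}
  ]
}}

```text
t: 10.95
ee_pos: [0.6445, -0.218, 0.0978]
orientation: [0.35, 0.937, 0.001, -0.003]
ft_force: [-0.1, 0.1, 0.3]
finger_gap: 0.058
```

```bash
python3 - <<'E'
from h import *
np.set_printoptions(suppress=True)
s=ft();print(move([.647,-.217,.0145],down(.86)))
f=arm.grab_frame("side");g=arm.grab_frame("top")
a=cv2.resize(f["color"][165:275,190:350],(640,440),interpolation=cv2.INTER_CUBIC)
cv2.imwrite("pics/s6.png",cv2.cvtColor(a,cv2.COLOR_RGB2BGR))
Rs=seatR(YAW);X=SEAT+Rs@np.array([-.02,0,.009])
for c,fr in(("side",f),("top",g)):
    m=near(c,"heat_sink_1",fr,X,8)
    if m is None:print(c,"none");continue
    mod=lambda p:[box(SEAT+Rs@np.array([p[0],p[1],0]),Rs@Rz(p[2]),(-.02,.02),(-.02,.02),(0,.018))]
    print(c,[np.round(v,4) for v in fit(mod,[(fr,m)],[-.02,0,0],[.006,.006,.15])])
E
```

```text
t 10.95 p [ 0.6445 -0.218   0.0978] q [ 0.3497  0.9369  0.0008 -0.0027] F [-0.1  0.1  0.3] gap 0.058 j [-0.06  0.68  0.43  1.67 -0.35  0.87  1.38]
F tool [ 0.1  0.  -0.3]
seat frame TCP [-0.1685  0.1975  0.0325]
(array([-0.0017,  0.0024,  0.0833]), array([-0.0004, -0.0055, -0.0037]))
side [array([-0.0294,  0.0007,  0.0319]), np.float64(0.3044)]
top [array([-0.0178,  0.0017,  0.0565]), np.float64(0.1081)]
```

View pics/s6.png

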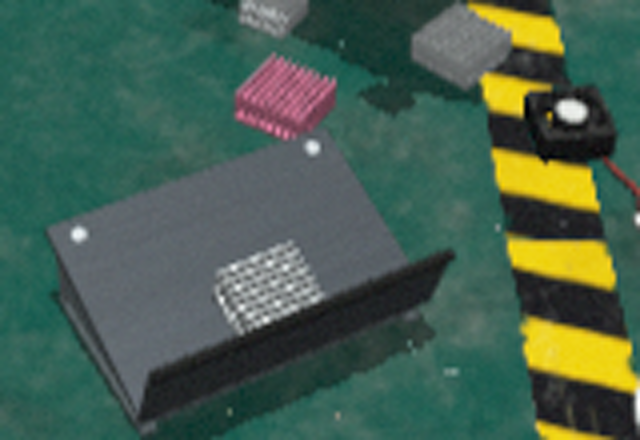

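Sink A sits flat and square against the backstop, at about (257,236) full-frame in the side view. Next I grip B.

Emit:
{"op": "carry_out", "data": {
  "plan": [
    {"tx": -0.002,"ty": 0.0025,"tz": 0.04,"wx": 0,"wy": -0.005,"wz": 0,"claw": 0.058},
    {"tx": -0.002,"ty": 0.0025,"tz": 0.07,"wx": 0,"wy": -0.005,"wz": 0,"claw": 0.058},
    {"tx": -0.002,"ty": 0.0025,"tz": 0.0825,"wx": 0,"wy": -0.005,"wz": 0,"claw": 0.058},
    {"tx": -0.002,"ty": 0.0025,"tz": 0.0825,"wx": 0,"wy": -0.005,"wz": 0,"claw": 0.058},
    {"tx": -0.002,"ty": 0.0025,"tz": 0.0825,"wx": 0,"wy": -0.005,"wz": 0,"claw": 0.03},
    {"tx": -0.002,"ty": 0.0025,"tz": 0.0825,"wx": 0,"wy": -0.005,"wz": 0,"claw": 0.03},
    {"tx": -0.002,"ty": 0.0025,"tz": 0.0825,"wx": 0,"wy": -0.005,"wz": 0,"claw": 0.03},
    {"tx": -0.002,"ty": 0.0025,"tz": 0.0825,"wx": 0,"wy": -0.005,"wz": 0,"claw": 0.03},
    {"tx": -0.002,"ty": 0.0025,"tz": 0.0825,"wx": 0,"wy": -0.005,"wz": 0,"claw": 0.03}
  ],
  "force": 40
}}

```text
t: 12.28
ee_pos: [0.6489, -0.2143, 0.0164]
orientation: [0.348, 0.938, 0.001, 0.001]
ft_force: [0.6, -1.1, 7.1]
finger_gap: 0.0392
```

```bash
python3 -c "
from h import *
s=ft();print(move(*place(-.027,.07,s['ee_pos'][2])))"
```

```text
t 12.275 p [ 0.6489 -0.2143  0.0164] q [3.479e-01 9.375e-01 7.000e-04 5.000e-04] F [ 0.6 -1.1  7.1] gap 0.0392 j [-0.03  0.79  0.38  1.69 -0.4   0.74  1.41]
F tool [-1.1 -0.5 -7.1]
seat frame TCP [-0.147   0.2032 -0.046 ]
(array([-0.0733, -0.2427, -0.0945]), array([-0.0472,  0.2773,  0.3473]))
```

Emit:
{"op": "carry_out", "data": {
  "plan": [
    {"tx": 0,"ty": 0,"tz": -0.03,"wx": 0,"wy": 0,"wz": 0,"claw": 0.03},
    {"tx": 0,"ty": 0,"tz": -0.08,"wx": 0,"wy": 0,"wz": 0,"claw": 0.03},
    {"tx": 0,"ty": 0,"tz": -0.13,"wx": 0,"wy": 0,"wz": 0,"claw": 0.03},
    {"tx": -0.015,"ty": -0.05,"tz": -0.135,"wx": -0.01,"wy": 0.06,"wz": 0.08,"claw": 0.03},
    {"tx": -0.03,"ty": -0.1,"tz": -0.135,"wx": -0.02,"wy": 0.12,"wz": 0.16,"claw": 0.03},
    {"tx": -0.045,"ty": -0.15,"tz": -0.135,"wx": -0.03,"wy": 0.18,"wz": 0.24,"claw": 0.03},
    {"tx": -0.06,"ty": -0.2,"tz": -0.135,"wx": -0.04,"wy": 0.24,"wz": 0.31,"claw": 0.03},
    {"tx": -0.073,"ty": -0.243,"tz": -0.12,"wx": -0.047,"wy": 0.277,"wz": 0.347,"claw": 0.03},
    {"tx": -0.073,"ty": -0.243,"tz": -0.095,"wx": -0.047,"wy": 0.277,"wz": 0.347,"claw": 0.03},
    {"tx": -0.073,"ty": -0.243,"tz": -0.095,"wx": -0.047,"wy": 0.277,"wz": 0.347,"claw": 0.03},
    {"tx": -0.073,"ty": -0.243,"tz": -0.095,"wx": -0.047,"wy": 0.277,"wz": 0.347,"claw": 0.03}
  ]
}}

```text
t: 13.65
ee_pos: [0.5464, -0.4439, 0.11]
orientation: [0.499, 0.855, 0.071, -0.121]
ft_force: [0.5, 0.5, -0.1]
finger_gap: 0.0391
```

```bash
python3 - <<'E'
from h import *
s=ft();print(move(*place(-.025,.018,.0164)))
f=arm.grab_frame("side")
R=Ro.from_quat(s["orientation"]).as_matrix();p=np.array(s["ee_pos"])
Rs=np.c_[-R[:,0],R[:,1],-R[:,2]]
B=np.array(box(p-Rs[:,2]*.0164,Rs,(-.02,.02),(-.02,.02),(0,.018)))
K=8;x0,y0=225,185
im=cv2.resize(cv2.cvtColor(f["color"],cv2.COLOR_RGB2BGR)[y0:y0+70,x0:x0+90],None,fx=K,fy=K,interpolation=cv2.INTER_CUBIC)
uv=[tuple(map(int,(proj(f,q)+.5-[x0,y0])*K)) for q in B]
for i in range(8):
    for k in(1,2,4):
        if i&k==0:cv2.line(im,uv[i],uv[i|k],(0,0,255) if i&1 else (0,255,255),1)
cv2.imwrite("pics/s7.png",im)
E
```

```text
t 13.65 p [ 0.5464 -0.4439  0.11  ] q [ 0.4991  0.8551  0.0706 -0.1214] F [ 0.5  0.5 -0.1] gap 0.0391 j [ 0.36  0.85  0.49  1.38 -0.46  1.3   1.46]
F tool [0.2 0.7 0.2]
seat frame TCP [-0.0286  0.0015  0.0854]
(array([-0.0037, -0.0014,  0.051 ]), array([-0.0014, -0.0018,  0.003 ]))
```

View pics/s7.png

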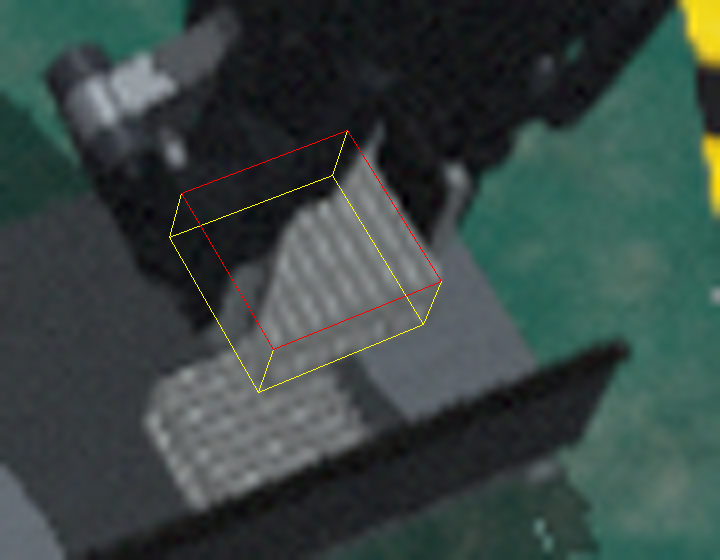

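Emit:
{"op": "carry_out", "data": {
  "plan": [
    {"tx": 0,"ty": -0.0015,"tz": 0.02,"wx": 0,"wy": 0,"wz": 0.003,"claw": 0.03},
    {"tx": 0,"ty": -0.0015,"tz": 0.04,"wx": 0,"wy": 0,"wz": 0.003,"claw": 0.03},
    {"tx": 0,"ty": -0.0015,"tz": 0.049,"wx": 0,"wy": 0,"wz": 0.003,"claw": 0.03},
    {"tx": 0,"ty": -0.0015,"tz": 0.051,"wx": 0,"wy": 0,"wz": 0.003,"claw": 0.03},
    {"tx": 0,"ty": -0.0015,"tz": 0.051,"wx": 0,"wy": 0,"wz": 0.003,"claw": 0.03}
  ]
}}

```text
t: 14.32
ee_pos: [0.5364, -0.434, 0.0605]
orientation: [0.502, 0.854, 0.07, -0.122]
ft_force: [-1.2, -0.2, 3.8]
finger_gap: 0.039
```

```bash
python3 -c "
from h import *
s=ft();print(move(*place(-.025,.018,.0164)))"
```

```text
t 14.325 p [ 0.5364 -0.434   0.0605] q [ 0.5017  0.8535  0.07   -0.1218] F [-1.2 -0.2  3.8] gap 0.039 j [ 0.36  0.88  0.47  1.44 -0.48  1.21  1.48]
F tool [ 1.4 -1.2 -3.5]
seat frame TCP [-0.0279 -0.0024  0.0341]
(array([-0.0029,  0.0024, -0.0003]), array([-0.002 , -0.0019, -0.0031]))
```

Emit:
{"op": "carry_out", "data": {
  "plan": [
    {"tx": 0,"ty": 0.002,"tz": -0.001,"wx": 0,"wy": 0,"wz": -0.003,"claw": 0.03},
    {"tx": -0.003,"ty": 0.002,"tz": -0.001,"wx": 0,"wy": 0,"wz": -0.003,"claw": 0.03},
    {"tx": -0.006,"ty": 0.002,"tz": -0.001,"wx": 0,"wy": 0,"wz": -0.003,"claw": 0.03},
    {"tx": -0.008,"ty": 0.002,"tz": -0.001,"wx": 0,"wy": 0,"wz": -0.003,"claw": 0.03},
    {"tx": -0.009,"ty": 0.002,"tz": -0.001,"wx": 0,"wy": 0,"wz": -0.003,"claw": 0.03},
    {"tx": -0.009,"ty": 0.002,"tz": -0.001,"wx": 0,"wy": 0,"wz": -0.003,"claw": 0.03}
  ]
}}

```text
t: 15.08
ee_pos: [0.5416, -0.4396, 0.0591]
orientation: [0.5, 0.854, 0.071, -0.124]
ft_force: [-3.0, 5.7, 5.5]
finger_gap: 0.039
```

```bash
python3 -c "
from h import *
s=ft();print(move(*place(-.02,.018,.0164)))"
```

```text
t 15.075 p [ 0.5416 -0.4396  0.0591] q [ 0.5004  0.854   0.0711 -0.1235] F [-3.   5.7  5.5] gap 0.039 j [ 0.37  0.9   0.47  1.41 -0.48  1.23  1.48]
F tool [ 7.7  0.2 -3.5]
seat frame TCP [-0.0204 -0.0006  0.0348]
(array([-0.0004,  0.0006,  0.0004]), array([-0.0023, -0.006 , -0.0003]))
```

Emit:
{"op": "carry_out", "data": {
  "plan": [
    {"tx": 0.0012,"ty": 0,"tz": 0.0005,"wx": 0,"wy": 0,"wz": 0,"claw": 0.03},
    {"tx": 0.0012,"ty": 0,"tz": 0.0005,"wx": 0,"wy": 0,"wz": 0,"claw": 0.058},
    {"tx": 0.0012,"ty": 0,"tz": 0.0005,"wx": 0,"wy": 0,"wz": 0,"claw": 0.058},
    {"tx": 0.0012,"ty": 0,"tz": 0.0005,"wx": 0,"wy": 0,"wz": 0,"claw": 0.058},
    {"tx": 0.0012,"ty": 0,"tz": 0.0005,"wx": 0,"wy": 0,"wz": 0,"claw": 0.058},
    {"tx": 0.0012,"ty": 0,"tz": -0.03,"wx": 0,"wy": 0,"wz": 0,"claw": 0.058},
    {"tx": 0.0012,"ty": 0,"tz": -0.08,"wx": 0,"wy": 0,"wz": 0,"claw": 0.058},
    {"tx": 0.05,"ty": 0.05,"tz": -0.12,"wx": 0,"wy": 0,"wz": 0,"claw": 0.058},
    {"tx": 0.1,"ty": 0.1,"tz": -0.12,"wx": 0,"wy": 0,"wz": 0,"claw": 0.058},
    {"tx": 0.14,"ty": 0.14,"tz": -0.12,"wx": 0,"wy": 0,"wz": 0,"claw": 0.058},
    {"tx": 0.14,"ty": 0.14,"tz": -0.12,"wx": 0,"wy": 0,"wz": 0,"claw": 0.058},
    {"tx": 0.14,"ty": 0.14,"tz": -0.12,"wx": 0,"wy": 0,"wz": 0,"claw": 0.058}
  ]
}}

```text
t: 16.58
ee_pos: [0.6161, -0.2829, 0.2131]
orientation: [0.499, 0.855, 0.07, -0.121]
ft_force: [-0.3, 0.1, -0.0]
finger_gap: 0.0582
```

```bash
python3 - <<'E'
from h import *
s=ft()
f=arm.grab_frame("side");g=arm.grab_frame("top");Rs=seatR(YAW)
out=[]
for fr,x0,y0 in((f,220,195),(g,285,135)):
    im=cv2.resize(cv2.cvtColor(fr["color"],cv2.COLOR_RGB2BGR)[y0:y0+70,x0:x0+80],None,fx=5,fy=5,interpolation=cv2.INTER_CUBIC)
    o=im.copy()
    B=box(SEAT,Rs,(-.04,0),(-.02,.02),(0,.036));uv=[tuple(map(int,(proj(fr,q)+.5-[x0,y0])*5)) for q in B]
    for i in range(8):
        for k in(1,2,4):
            if i&k==0:cv2.line(o,uv[i],uv[i|k],(0,0,255) if i&1 else (0,255,255),1)
    out.append(np.hstack([im,o]) )
cv2.imwrite("pics/s8.png",cv2.resize(np.vstack(out),(640,560)))
E
```

```text
t 16.575 p [ 0.6161 -0.2829  0.2131] q [ 0.4993  0.855   0.0701 -0.1214] F [-0.3  0.1 -0. ] gap 0.0582 j [ 0.11  0.69  0.5   1.41 -0.45  1.39  1.21]
F tool [ 0.2 -0.2  0.1]
seat frame TCP [-0.1593  0.141   0.1551]
```

View pics/s8.png

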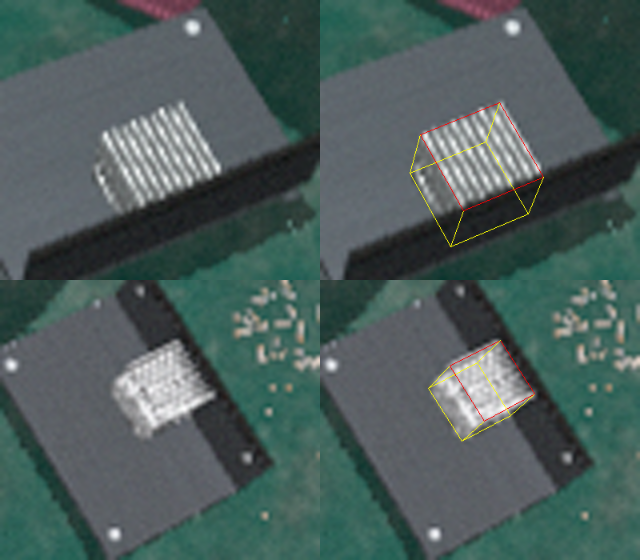

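Both views match the 40 x 40 x 36 mm pile outline against the backstop, side view centred at about (258,235) and top view at about (324,164). I hand the job in.

```bash
python3 -c "
from rig import arm
print(arm.sign_off())"
```

```text
the job is handed in; nothing more can be done
None
```

I stacked the two large heat sinks on the rack, fins up. I set each one down and slid it lightly against the backstop before releasing it. I handed the job in at about 17 s, and no verdict is reported.

- **Contact:** the wrist force showed deck or pile contact at the expected heights. It showed backstop contact at x ≈ -0.020 in the rack_seat frame for both. The highest reading I took was about 16 N.
- **Pictures:** in the last side and top pictures the pile matches the predicted 40 x 40 x 36 mm outline, as far as I can tell by eye, within a few mm. The gripper is clear of everything.
- **Disagreement:** before the second sink went on, a side-view fit put the lower sink at x = -0.029, against -0.018 from the top view. The backstop partly hid the sink in the side view, so I relied on the contact and the top view. The fits showed it turned about 2 to 3 degrees, within the 12 allowed.

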